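Find the jar with the brass weight and hold it out

ROBOT

A 6-joint arm with a two-finger parallel gripper is mounted at the origin on a cart in front of the work surface, level with it; the furniture and walls round the work are solid. World frame = base frame: x ahead of the robot, y to its left, z up, the work surface at z = 0. Lengths are in m, angles in degrees, forces in N, time in s.
With the tool pointing down it reaches from about 0.25 to 0.725 m from the base axis. Payload 9.7 kg.
Tool frame: the origin (TCP) lies midway between the tips of the shut fingers; the grasp point (between the pads) lies 19 mm behind it; z points along the fingers, y is the line along which they close (so a half turn about z gives the same grasp; the last joint's range is limited). The gripper opens to 85 mm and grips with 20 to 120 N. Pads are 22 mm wide; open, the fingers measure 114 mm over their backs; the gripper's body (76 mm by 85 mm) begins 54 mm behind the grasp point. The pads swing forward as they close: fully open they stand 13 mm farther back than shut.
Start: joints at [69.271, 4.979, 10.078, 95.1, 0, 90], TCP at [0.195, 0.514, 0.193] pointing down, gripper open.
Joint ranges: [-179.16, 179.16], [-48.56, 103.87], [-65.8, 70.77], [-126.05, 130.52], [-82.76, 87.17], [-180, 180]. Speed limits (degrees/s): [127.2, 127.2, 147.25, 180, 180, 180].

INTERFACE

Orientations are given as a 3x3 rotation matrix whose columns are the frame's x, y, z axes.
In Python, from bench import env gives the robot as it stands. The module is installed in compiled form; this text tells all that it offers.
- The arm moves only by the shell command python3 -m handwheel 'ROWS'. ROWS is JSON, a list of rows, each a list of 7 numbers: the shift along the tool's x, y, z in m, then the turn, a rotation vector about the tool's x, y, z in degrees, then the finger opening in m, from 0 to 0.0854. A call has 1 to 12 rows; each row is the pose to reach, as a shift and turn from the pose commanded when the call began, along the tool's axes at that moment; what a row does not reach only later rows make up. A row lasts 1/10 s, in which the tool goes at most 50 mm and 8.59 degrees, less where a joint would pass 70% of its speed; a pose out of reach is approached as far as the arm can. A call with a gripper value outside its range is refused whole. The fingers move at their own pace and stop on an object; the grip force is fixed at half the most. Time passes only in rows, so rows that repeat a pose let the fingers close. It gives the time, the measured TCP pose, the force, the opening and the grip force at its end, in the units of the state.
- env.observe(): the state, without advancing time (a new reading comes with each control period).
- env.capture(name): name is "side" or "top" or "wrist"; returns a dict with "pixels" (480x640x3 uint8, red, green, blue), "range_z" (480x640 float32, m along the optical axis (not along the pixel's ray), 0 where there is no reading), "fx", "fy", "cx", "cy" (pixels), "k1" (the pictures are not rectified: a ray, as slopes to the right and down, at radius r is drawn at 1 + k1 r^2 times it, then the intrinsics apply), "extrinsics" (4x4, takes a point from camera to world coordinates). Camera axes: x right, y down, z forward; pixel columns grow to the right and rows downward; lengths in m; the calibration is good to about 2 mm. A picture is of the moment at which its call begins.
- env.sign_off(): hands the job in; it is judged then, once.
Trained networks look in the newest picture that a camera, given by its name, has taken for a name from the list of things; names that differ only in an ending like _2 or _b are one class to them, and where a whole thing is asked for, a point or a joint stands for the part that bears it (a point fixed in the world has none). Each returns a list of dicts, best first, with "confidence" (0 to 1); they miss things now and then, are a little off and sometimes report something else, mostly with a low value. They report only what shows in the picture. A call takes as long as a camera call. They do not tell look-alikes from the thing itself.
- env.trace(query, camera): "mask" (480x640 bool, what is visible of it).
- env.landmark_of(query, camera): "centre" ([x, y, z] in m, in the coordinates of the camera as it stood for that picture, good to about 4 mm: a listed point, or the origin of a listed thing).
The state is a dict: "time_s": time; "joint_positions": joint angles; "qvel": joint speeds; "joint_torque": joint torques, N m; "tcp_pos": TCP position; "orientation": TCP orientation; "ft_force": force on the tool from outside, world axes, zero at the start; "wrist_torque": the same for the moment, N m; "grip_width": finger opening in m; "grasp_force": force on a finger pad.
Only numpy, scipy, OpenCV 4.12 (cv2) and the standard library are available. Lean on these libraries where they do the work, as an engineer would, in place of code of your own. Each camera call takes 0.05 s, during which the arm holds its last target. There are 200 camera calls.

TASK

The brass weight of the scale is shut in one of the two identical white-lidded jars on the cork coasters: lift the left jar a few centimetres clear of its coaster for a second to feel its weight, set it gently back on its coaster and let go, then lift the right jar and feel it likewise. Present the heavier one: hold it upright and still over the middle of the wooden tray, about 15 cm up, while the lighter jar stands let go on its own coaster. Leave the other things alone, and finish still holding the jar in the air; do not put it down.

Things in the scene. Friction and masses are not known exactly. Their poses are not given: they have to be found in the camera images.
- jar_left: white plastic jar with white lid (does not open), upright: body 48 mm in diameter up to 53 high, lid 50 mm in diameter, 67 high in all. Origin: centre of its underside. Starts within 5 mm of the middle of the left coaster. In one jar (which one varies) is a loose brass weight: 0.35 to 0.48 kg in all; in the other a wooden slug: 0.13 to 0.18 kg. They look alike.
- jar_right: white plastic jar with white lid (does not open), upright: body 48 mm in diameter up to 53 high, lid 50 mm in diameter, 67 high in all. Origin: centre of its underside. Starts within 5 mm of the middle of the right coaster. In one jar (which one varies) is a loose brass weight: 0.35 to 0.48 kg in all; in the other a wooden slug: 0.13 to 0.18 kg. They look alike.
- coaster_left: flat round cork coaster, 90 mm in diameter, 6 mm thick, fixed to the table, on the robot's left (+y). Origin: centre of its underside (its top is 6 mm higher)
- coaster_right: flat round cork coaster, 90 mm in diameter, 6 mm thick, fixed to the table, on the robot's right (-y of the other). Origin: centre of its underside (its top is 6 mm higher)
- wooden_tray: square, shallow, open wooden tray with a grey felt floor, 150x150 mm, rim 18 mm high, walls 6 mm, fixed, to the right of both coasters. Origin: centre of its underside
- pink_bowl: small pink bowl, 72 mm across, 51 high, beyond the coasters
- stamp: pale wooden stamp standing upright, 34 mm across, 54 high, beyond the coasters
- kidney: flat red-brown rubber kidney, 54x100x9
- tile: flat test tile, half blue, 37x58x9, to the left at the back
There are look-alikes about, which are no part of the job. Leave any turquoise look-alike of the coaster_left alone. What is shaped like the jar_right but purple is not meant.

How it is judged (in metres and radians):
On the way, in this order (a step that is already met when the one before it is completed fails the run):
1. the left jar is held at least 2 cm clear of its coaster for half a second, the right one standing on its own (height (world z) of jar_left above 0.026 m and contact force between the fingers and jar_left above 1 N and contact force between jar_left and coaster_left below 0.05 N and contact force between jar_left and coaster_right below 0.05 N and contact force between jar_left and wooden_tray below 0.05 N and contact force between jar_right and coaster_right above 0.7 N and contact force between the fingers and jar_right below 0.05 N and angle between jar_right's own z axis and vertical below 0.1 rad and height (world z) of jar_right below 0.012 m and linear speed of jar_right below 0.02 m/s), for 0.5 s.
2. the left jar stands upright on its coaster again, let go, with the right one on its own (contact force between jar_left and coaster_left above 0.7 N and contact force between the fingers and jar_left below 0.05 N and angle between each of jar_left, jar_right's own z axis and vertical below 0.1 rad and height (world z) of each of jar_left, jar_right below 0.012 m and linear speed of each of jar_left, jar_right below 0.02 m/s and contact force between jar_right and coaster_right above 0.7 N and contact force between the fingers and jar_right below 0.05 N), for 0.2 s.
3. the right jar is held at least 2 cm clear of its coaster for half a second, the left one standing on its own (height (world z) of jar_right above 0.026 m and contact force between the fingers and jar_right above 1 N and contact force between jar_right and coaster_left below 0.05 N and contact force between jar_right and coaster_right below 0.05 N and contact force between jar_right and wooden_tray below 0.05 N and contact force between jar_left and coaster_left above 0.7 N and contact force between the fingers and jar_left below 0.05 N and angle between jar_left's own z axis and vertical below 0.1 rad and height (world z) of jar_left below 0.012 m and linear speed of jar_left below 0.02 m/s), for 0.5 s.
At the end, for the whole second after the job is handed in: the heavier jar is held by the fingers alone, still, within 14 degrees of upright, its underside 8 to 30 cm above the table, within 6 cm of the tray's middle seen from above; the lighter (under 2.6 N on its coaster) stands upright and let go on its own coaster (((height (world z) of jar_left between 0.026 and 0.3 m and contact force between the fingers and jar_left above 1 N and contact force between jar_left and coaster_left below 0.05 N and contact force between jar_left and coaster_right below 0.05 N and contact force between jar_left and wooden_tray below 0.05 N and height (world z) of jar_left above 0.08 m and horizontal distance between jar_left and wooden_tray below 0.06 m and angle between jar_left's own z axis and vertical below 0.25 rad and linear speed of each of jar_left, jar_right below 0.02 m/s and contact force between jar_right and coaster_right between 0.7 and 2.6 N and contact force between the fingers and jar_right below 0.05 N and angle between jar_right's own z axis and vertical below 0.1 rad and height (world z) of jar_right below 0.012 m) or (height (world z) of jar_right between 0.026 and 0.3 m and contact force between the fingers and jar_right above 1 N and contact force between jar_right and coaster_left below 0.05 N and contact force between jar_right and coaster_right below 0.05 N and contact force between jar_right and wooden_tray below 0.05 N and height (world z) of jar_right above 0.08 m and horizontal distance between jar_right and wooden_tray below 0.06 m and angle between jar_right's own z axis and vertical below 0.25 rad and linear speed of each of jar_right, jar_left below 0.02 m/s and contact force between jar_left and coaster_left between 0.7 and 2.6 N and contact force between the fingers and jar_left below 0.05 N and angle between jar_left's own z axis and vertical below 0.1 rad and height (world z) of jar_left below 0.012 m))); the arm keeps its last pose, push and grip.
It fails at once if the left jar tips by more than 35 degrees (angle between jar_left's own z axis and vertical above 0.6 rad).
It fails at once if the right jar tips by more than 35 degrees (angle between jar_right's own z axis and vertical above 0.6 rad).
It fails at once if the left jar is dropped or banged onto its coaster (over 60 N) (contact force between jar_left and coaster_left above 60 N).
It fails at once if the right jar is dropped or banged onto its coaster (over 60 N) (contact force between jar_right and coaster_right above 60 N).
It fails at once if a thing standing by is shifted by more than 3 cm (distance of any of pink_bowl, stamp, kidney, tile from where it was at the start of the episode above 0.03 m).
It also fails if it takes over 58 s, if anything falls off the work surface, if the arm or the gripper's body presses on something with over 40 N, if the wrist force passes 120 N, or if a joint passes its speed limit or range.

## Working session

There is one attempt and no reset: what is moved stays moved. The work goes in short steps, Python scripts to look and compute and a shell command to move; the robot and the scene stay as the last step left them, time stands still between calls to the robot, and variables do not carry over. Pictures are saved under pics/ and viewed, at most 10 in all, crops included, and the job is handed in when it is done.

```bash
mkdir -p pics
cat > h.py <<'E'
import numpy as np,cv2
from bench import env
def w(c,p): 
    T=np.array(c["extrinsics"]); return T[:3,:3]@np.array(p)+T[:3,3]
def cloud(c):
    v,u=np.mgrid[:480,:640]; x=(u-c["cx"])/c["fx"]; y=(v-c["cy"])/c["fy"]
    a,b=x.copy(),y.copy()
    for _ in range(8):
        s=1+c["k1"]*(a*a+b*b); a=x/s; b=y/s
    z=c["range_z"]; P=np.stack([a*z,b*z,z],-1); T=np.array(c["extrinsics"])
    return P@T[:3,:3].T+T[:3,3]
E
python3 - <<'E'
from h import *
ims=[]
for cam in ["top","side"]:
    c=env.capture(cam); cv2.imwrite(f"pics/{cam}1.png",c["pixels"][...,::-1]); P=cloud(c)
    for q in ["jar_left","coaster_left","coaster_right","wooden_tray","pink_bowl","stamp"]:
        for d in env.landmark_of(q,cam)[:4]: print(cam,q,round(d["confidence"],2),w(c,d["centre"]).round(3))
    for d in env.trace("jar_left",cam)[:4]:
        m=d["mask"]&(c["range_z"]>0); p=P[m]; v,u=np.nonzero(m)
        t=p[p[:,2]>np.percentile(p[:,2],95)-.006]
        print("mask",round(d["confidence"],2),u.mean().round(),v.mean().round(),"topmid",((t.min(0)+t.max(0))/2).round(3),c["pixels"][m].mean(0).round())
o=env.observe(); print(o["tcp_pos"],o["orientation"],o["grip_width"],o["ft_force"])
E
```

```text
top jar_left 0.64 [0.585 0.229 0.006]
top coaster_left 0.92 [0.588 0.227 0.002]
top coaster_left 0.66 [ 0.69  -0.075  0.001]
top coaster_left 0.6 [0.611 0.087 0.004]
top coaster_right 0.75 [ 0.468 -0.012  0.001]
top wooden_tray 0.77 [ 0.523 -0.307  0.001]
top pink_bowl 0.8 [0.752 0.112 0.003]
top stamp 0.54 [ 0.693 -0.076 -0.002]
side jar_left 0.79 [0.585 0.232 0.006]
side jar_left 0.45 [ 0.521 -0.309 -0.001]
side coaster_left 0.57 [ 0.589  0.226 -0.002]
side coaster_left 0.3 [ 0.522 -0.306  0.001]
side coaster_right 0.97 [ 0.471 -0.014  0.005]
side wooden_tray 0.84 [ 0.52  -0.304 -0.   ]
side pink_bowl 0.6 [ 0.757  0.113 -0.003]
side stamp 0.47 [ 0.675 -0.214 -0.002]
[0.19465166 0.51438522 0.19309384] [[-9.35272172e-01  3.53929322e-01 -1.84000393e-05]
 [ 3.53929322e-01  9.35272172e-01  2.02148844e-05]
 [ 2.43636851e-05  1.23941054e-05 -1.00000000e+00]] 0.08543561317365389 [-0.10976302 -0.24037932  0.03280241]
```

View pics/top1.png

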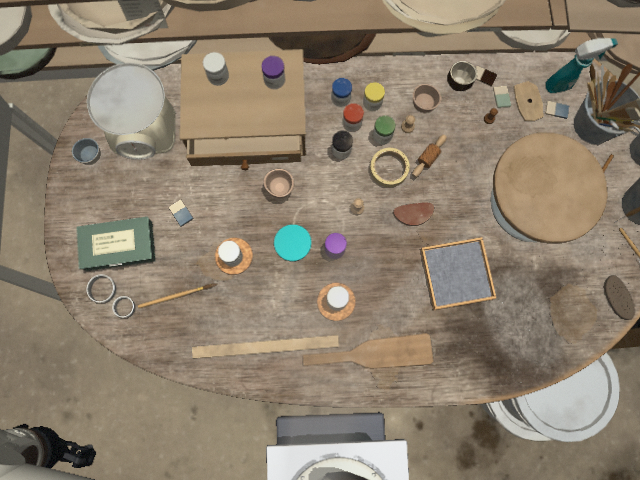

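View pics/side1.png

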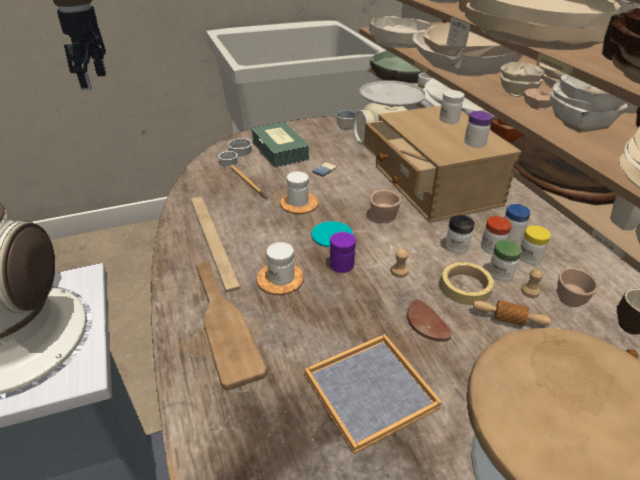

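The top picture shows the left jar at (230,252) on its coaster (234,256), the right jar at (338,297) on its coaster (336,301), and the tray at (458,272). The turquoise disc (292,242) and the purple jar (335,244) are look-alikes. The side picture agrees. Next I measure the jar tops by depth.

Run:
```python
from h import *
for cam in ["top","side"]:
    c=env.capture(cam); P=cloud(c)
    for n,x,y in [("L",.588,.227),("R",.469,-.013),("purple",.61,-.01)]:
        m=(np.hypot(P[...,0]-x,P[...,1]-y)<.06)&(P[...,2]>.062)&(P[...,2]<.09)&(c["range_z"]>0)
        p=P[m]
        if len(p)>5:
            (a,b),r=cv2.minEnclosingCircle(p[:,:2].astype(np.float32)); print(cam,n,len(p),"mid",round(a,4),round(b,4),"r",round(r,4),"ztop",np.median(p[:,2]).round(4))
```

```text
top L 368 mid 0.5838 0.2276 r 0.0256 ztop 0.0733
top R 392 mid 0.4699 -0.0149 r 0.0254 ztop 0.0734
top purple 354 mid 0.5939 -0.0155 r 0.0253 ztop 0.0672
side L 258 mid 0.5875 0.2258 r 0.0264 ztop 0.0709
side R 474 mid 0.4736 -0.0183 r 0.0262 ztop 0.0722
side purple 355 mid 0.598 -0.0186 r 0.0258 ztop 0.0665
```

```bash
python3 -m handwheel '[[-0.04,-0.01,0,0,0,0,0.085],[-0.08,-0.02,0,0,0,0,0.085],[-0.12,-0.034,0,0,0,0,0.085],[-0.16,-0.045,0,0,0,0,0.085],[-0.20,-0.056,0,0,0,0,0.085],[-0.24,-0.067,0,0,0,0,0.085],[-0.28,-0.078,0,0,0,0,0.085],[-0.32,-0.09,0,0,0,0,0.085],[-0.36,-0.1,0,0,0,0,0.085],[-0.40,-0.111,0.01,0,0,0,0.085],[-0.44,-0.123,0.02,0,0,0,0.085],[-0.467,-0.13,0.03,0,0,0,0.085]]'
cat > s.py <<'E'
from h import *
import sys
o=env.observe(); R=np.array(o["orientation"]); print(o["time_s"],np.round(o["tcp_pos"],4),np.round(R,3).tolist(),np.round(o["joint_positions"],1),np.round(o["ft_force"],2),o["grip_width"],o["grasp_force"])
if len(sys.argv)>3: print("tool shift",np.round(R.T@(np.array(sys.argv[1:4],float)-o["tcp_pos"]),4))
E
python3 s.py .586 .227 .018
python3 - <<'E'
from h import *
c=env.capture("wrist"); cv2.imwrite("pics/w1.png",c["pixels"][...,::-1]); P=cloud(c)
p=P[(np.hypot(P[...,0]-.586,P[...,1]-.227)<.05)&(P[...,2]>.062)&(P[...,2]<.082)&(c["range_z"]>0)]
print(len(p),p.min(0).round(4),p.max(0).round(4)) if len(p) else 0
if len(p): print(cv2.minEnclosingCircle(p[:,:2].astype(np.float32)))
for d in env.landmark_of("jar_left","wrist"): print(d["confidence"],w(c,d["centre"]))
E
```

```text
time_s: 2.1
tcp_pos: [0.5873, 0.2255, 0.1624]
orientation: [[-0.935, 0.355, 0.0], [0.355, 0.935, -0.0], [-0.0, -0.0, -1.0]]
ft_force: [0.2, 0.6, -0.1]
grip_width: 0.0849
grasp_force: 0.0
2.1 [0.5873 0.2255 0.1624] [[-0.935, 0.355, 0.0], [0.355, 0.935, -0.0], [-0.0, -0.0, -1.0]] [21.  15.6 18.9 93.2 -0.  41.8] [ 0.2   0.6  -0.15] 0.08493475375579078 0.0
tool shift [0.0018 0.001  0.1444]
3531 [0.5634 0.2029 0.0621] [0.6132 0.2523 0.0735]
((0.5883207321166992, 0.22757486999034882), 0.025356411933898926)
0.57 [0.58730608 0.2256616  0.00696758]
```

View pics/w1.png

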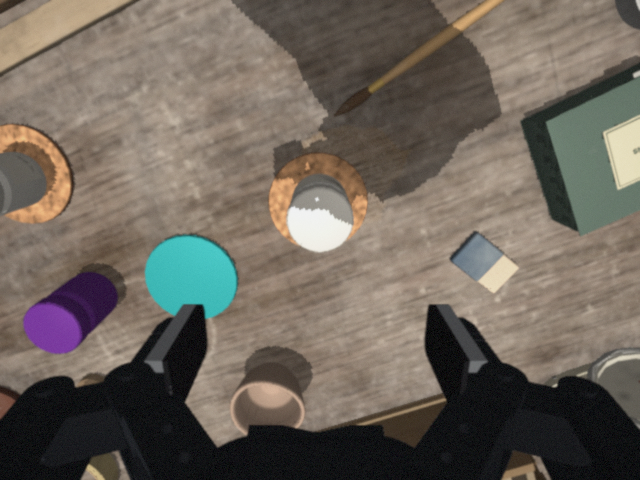

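The wrist picture shows the left jar at (320,215) on its coaster (318,200) with clear room for both fingers; the depth fix (0.588, 0.227) agrees with the landmark. Descend and grip.

```bash
python3 -m handwheel '[[0,0.001,0.03,0,0,0,0.085],[0,0.001,0.06,0,0,0,0.085],[0,0.001,0.085,0,0,0,0.085],[0,0.001,0.105,0,0,0,0.085],[0,0.001,0.12,0,0,0,0.085],[0,0.001,0.133,0,0,0,0.085],[0,0.001,0.143,0,0,0,0.085],[0,0.001,0.143,0,0,0,0.085],[0,0.001,0.143,0,0,0,0.075],[0,0.001,0.143,0,0,0,0.065],[0,0.001,0.143,0,0,0,0.058],[0,0.001,0.143,0,0,0,0.054]]'; python3 s.py
```

```text
time_s: 3.4
tcp_pos: [0.5861, 0.2285, 0.0206]
orientation: [[-0.935, 0.354, 0.001], [0.354, 0.935, 0.0], [-0.001, 0.001, -1.0]]
ft_force: [-0.2, 0.5, -1.1]
grip_width: 0.0542
grasp_force: 0.0
3.4 [0.5861 0.2285 0.0206] [[-0.935, 0.354, 0.001], [0.354, 0.935, 0.0], [-0.001, 0.001, -1.0]] [21.3 15.8  3.4 77.6 -0.  42. ] [-0.24  0.48 -1.06] 0.05419108777461322 0.0
```

```bash
python3 -m handwheel '[[0,0,0,0,0,0,0.05],[0,0,0,0,0,0,0.046],[0,0,0,0,0,0,0.042],[0,0,0,0,0,0,0.042],[0,0,0,0,0,0,0.042],[0,0,0,0,0,0,0.042]]'; python3 s.py
```

```text
time_s: 4.0
tcp_pos: [0.5862, 0.2288, 0.021]
orientation: [[-0.935, 0.354, 0.001], [0.354, 0.935, 0.001], [-0.001, 0.001, -1.0]]
ft_force: [-0.1, 0.7, 4.7]
grip_width: 0.0462
grasp_force: 60.5
4.0 [0.5862 0.2288 0.021 ] [[-0.935, 0.354, 0.001], [0.354, 0.935, 0.001], [-0.001, 0.001, -1.0]] [21.3 15.8  3.4 77.6  0.  42. ] [-0.1   0.67  4.69] 0.04623384143165547 60.53651094494853
```

```bash
python3 -m handwheel '[[0,0,-0.005,0,0,0,0.042],[0,0,-0.015,0,0,0,0.042],[0,0,-0.027,0,0,0,0.042],[0,0,-0.04,0,0,0,0.042],[0,0,-0.05,0,0,0,0.042],[0,0,-0.055,0,0,0,0.042],[0,0,-0.055,0,0,0,0.042]]'; python3 s.py
```

```text
time_s: 4.7
tcp_pos: [0.5863, 0.2287, 0.0762]
orientation: [[-0.935, 0.354, 0.001], [0.354, 0.935, 0.001], [-0.001, 0.001, -1.0]]
ft_force: [-0.5, -0.6, -4.3]
grip_width: 0.0462
grasp_force: 62.1
4.7 [0.5863 0.2287 0.0762] [[-0.935, 0.354, 0.001], [0.354, 0.935, 0.001], [-0.001, 0.001, -1.0]] [21.3 15.   8.6 83.5  0.  42. ] [-0.45 -0.62 -4.27] 0.0461824769850814 62.10781334142666
```

```bash
python3 -m handwheel '[[0,0,0,0,0,0,0.042],[0,0,0,0,0,0,0.042],[0,0,0,0,0,0,0.042],[0,0,0,0,0,0,0.042],[0,0,0,0,0,0,0.042],[0,0,0,0,0,0,0.042],[0,0,0,0,0,0,0.042],[0,0,0,0,0,0,0.042]]'; python3 s.py;  python3 - <<'E'
from h import *
c=env.capture("side"); cv2.imwrite("pics/s2.png",c["pixels"][60:300,150:450,::-1])
E
```

```text
time_s: 5.5
tcp_pos: [0.5858, 0.2284, 0.0751]
orientation: [[-0.935, 0.354, 0.0], [0.354, 0.935, -0.0], [-0.0, 0.0, -1.0]]
ft_force: [0.4, 0.1, -3.9]
grip_width: 0.0463
grasp_force: 62.1
5.5 [0.5858 0.2284 0.0751] [[-0.935, 0.354, 0.0], [0.354, 0.935, -0.0], [-0.0, 0.0, -1.0]] [21.3 15.1  8.5 83.5 -0.  42. ] [ 0.41  0.11 -3.87] 0.04626537853030155 62.09100027394015
```

View pics/s2.png

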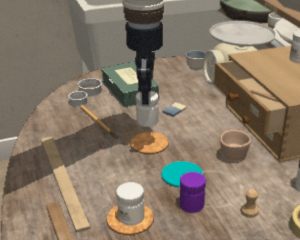

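The crop shows the left jar upright in the fingers at (148,108), clear above its coaster (150,143), with the right jar untouched at (130,200). The force is about 3.9 N, so the left one is probably the heavy jar. Set it down gently.

```bash
python3 -m handwheel '[[0,0,0.01,0,0,0,0.042],[0,0,0.02,0,0,0,0.042],[0,0,0.03,0,0,0,0.042],[0,0,0.038,0,0,0,0.042],[0,0,0.044,0,0,0,0.042],[0,0,0.048,0,0,0,0.042],[0,0,0.050,0,0,0,0.042],[0,0,0.052,0,0,0,0.042],[0,0,0.053,0,0,0,0.042],[0,0,0.054,0,0,0,0.042],[0,0,0.0545,0,0,0,0.042],[0,0,0.0545,0,0,0,0.042]]'; python3 s.py
```

```text
time_s: 6.75
tcp_pos: [0.586, 0.2285, 0.0211]
orientation: [[-0.935, 0.354, 0.001], [0.354, 0.935, 0.0], [-0.001, 0.0, -1.0]]
ft_force: [-0.6, -0.3, -1.0]
grip_width: 0.0466
grasp_force: 62.4
6.75 [0.586  0.2285 0.0211] [[-0.935, 0.354, 0.001], [0.354, 0.935, 0.0], [-0.001, 0.0, -1.0]] [21.3 15.8  3.4 77.6 -0.  42. ] [-0.58 -0.25 -1.01] 0.04655118628647139 62.389854186913
```

```bash
python3 -m handwheel '[[0,0,0.0005,0,0,0,0.048],[0,0,0.0005,0,0,0,0.052],[0,0,0.0005,0,0,0,0.06],[0,0,0.0005,0,0,0,0.07],[0,0,0.0005,0,0,0,0.085],[0,0,0.0005,0,0,0,0.085],[0,0,-0.01,0,0,0,0.085],[0,0,-0.04,0,0,0,0.085],[0,0,-0.07,0,0,0,0.085],[0,0,-0.1,0,0,0,0.085],[0,0,-0.125,0,0,0,0.085],[0,0,-0.14,0,0,0,0.085]]'; python3 s.py .472 -.0165 .15
python3 - <<'E'
from h import *
c=env.capture("wrist"); P=cloud(c)
p=P[(np.hypot(P[...,0]-.586,P[...,1]-.227)<.05)&(P[...,2]>.062)&(P[...,2]<.082)&(c["range_z"]>0)]
print(len(p),p[:,2].max()); print(cv2.minEnclosingCircle(p[:,:2].astype(np.float32)))
E
```

```text
time_s: 7.95
tcp_pos: [0.5863, 0.2287, 0.1641]
orientation: [[-0.935, 0.354, 0.003], [0.354, 0.935, 0.001], [-0.003, 0.002, -1.0]]
ft_force: [0.1, 0.1, -0.4]
grip_width: 0.0853
grasp_force: 0.0
7.95 [0.5863 0.2287 0.1641] [[-0.935, 0.354, 0.003], [0.354, 0.935, 0.001], [-0.003, 0.002, -1.0]] [21.3 15.5 18.8 93.2  0.  42. ] [ 0.12  0.13 -0.44] 0.08531556569602528 0.0
tool shift [ 0.0202 -0.2698  0.0134]
3480 0.0736616127103647
((0.5883009433746338, 0.22739006578922272), 0.025253066793084145)
```

```bash
python3 -m handwheel '[[0.003,-0.03,0,0,0,0,0.085],[0.006,-0.07,0,0,0,0,0.085],[0.009,-0.11,0,0,0,0,0.085],[0.012,-0.15,0,0,0,0,0.085],[0.015,-0.19,0,0,0,0,0.085],[0.018,-0.23,0,0,0,0,0.085],[0.02,-0.26,0,0,0,0,0.085],[0.02,-0.27,0,0,0,0,0.085],[0.02,-0.27,0,0,0,0,0.085],[0.02,-0.27,0,0,0,0,0.085]]'
python3 - <<'E'
from h import *
c=env.capture("wrist"); cv2.imwrite("pics/w2.png",c["pixels"][...,::-1]); P=cloud(c)
p=P[(np.hypot(P[...,0]-.472,P[...,1]+.0165)<.05)&(P[...,2]>.062)&(P[...,2]<.082)&(c["range_z"]>0)]
print(len(p),cv2.minEnclosingCircle(p[:,:2].astype(np.float32)))
for d in env.landmark_of("jar_right","wrist"): print(d["confidence"],w(c,d["centre"]))
E
python3 s.py .473 -.016 .018
```

```text
time_s: 9.0
tcp_pos: [0.4719, -0.0165, 0.1606]
orientation: [[-0.935, 0.354, 0.0], [0.354, 0.935, 0.0], [-0.0, 0.0, -1.0]]
ft_force: [0.6, 0.4, 1.2]
grip_width: 0.0853
grasp_force: 0.0
3555 ((0.47425851225852966, -0.016553282737731934), 0.02539192885160446)
0.67 [ 0.59851046 -0.01810404 -0.00152519]
0.65 [ 0.47221071 -0.01813904  0.00595634]
9.1 [ 0.4719 -0.0161  0.1604] [[-0.936, 0.353, -0.0], [0.353, 0.936, 0.0], [0.0, 0.0, -1.0]] [-2.  -6.2 -4.6 91.6  0.  18.7] [-0.33  0.05 -0.63] 0.08466242876870571 0.0
tool shift [-0.001   0.0004  0.1424]
```

View pics/w2.png

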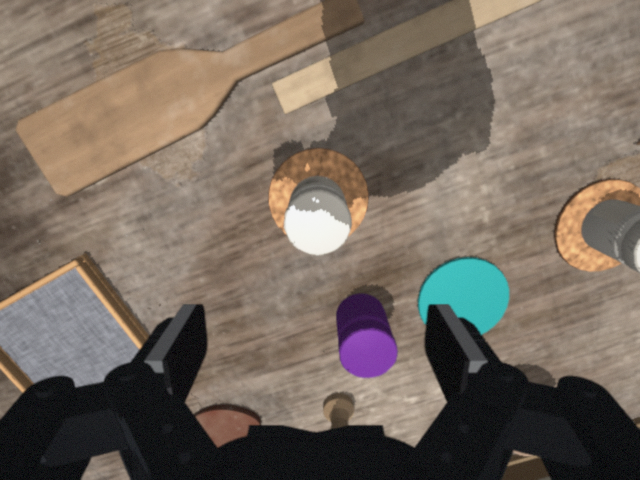

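The right jar is at (318,220) on its coaster, the left jar stands on its own coaster at far right (615,235), and there is clear finger room. Descend and grip.

```bash
python3 -m handwheel '[[-0.001,0,0.03,0,0,0,0.085],[-0.001,0,0.06,0,0,0,0.085],[-0.001,0,0.085,0,0,0,0.085],[-0.001,0,0.105,0,0,0,0.085],[-0.001,0,0.12,0,0,0,0.085],[-0.001,0,0.132,0,0,0,0.085],[-0.001,0,0.140,0,0,0,0.085],[-0.001,0,0.140,0,0,0,0.085],[-0.001,0,0.140,0,0,0,0.075],[-0.001,0,0.140,0,0,0,0.065],[-0.001,0,0.140,0,0,0,0.058],[-0.001,0,0.140,0,0,0,0.054]]' && python3 -m handwheel '[[0,0,0,0,0,0,0.05],[0,0,0,0,0,0,0.046],[0,0,0,0,0,0,0.042],[0,0,0,0,0,0,0.042],[0,0,0,0,0,0,0.042],[0,0,0,0,0,0,0.042]]'; python3 s.py
```

```text
time_s: 10.3
tcp_pos: [0.4727, -0.0174, 0.021]
orientation: [[-0.935, 0.354, 0.001], [0.354, 0.935, -0.0], [-0.001, 0.0, -1.0]]
ft_force: [0.3, 0.2, -0.6]
grip_width: 0.0542
grasp_force: 0.0
time_s: 10.9
tcp_pos: [0.473, -0.0173, 0.0214]
orientation: [[-0.935, 0.354, 0.001], [0.354, 0.935, 0.0], [-0.001, 0.001, -1.0]]
ft_force: [0.1, -0.3, 5.4]
grip_width: 0.0468
grasp_force: 60.5
10.9 [ 0.473  -0.0173  0.0214] [[-0.935, 0.354, 0.001], [0.354, 0.935, 0.0], [-0.001, 0.001, -1.0]] [ -2.1  -5.4 -19.3  76.1   0.   18.6] [ 0.15 -0.28  5.43] 0.04680582774560763 60.49913700098841
```

```bash
python3 -m handwheel '[[0,0,-0.005,0,0,0,0.042],[0,0,-0.015,0,0,0,0.042],[0,0,-0.027,0,0,0,0.042],[0,0,-0.04,0,0,0,0.042],[0,0,-0.05,0,0,0,0.042],[0,0,-0.055,0,0,0,0.042],[0,0,-0.055,0,0,0,0.042],[0,0,-0.055,0,0,0,0.042],[0,0,-0.055,0,0,0,0.042]]'; python3 -m handwheel '[[0,0,0,0,0,0,0.042],[0,0,0,0,0,0,0.042],[0,0,0,0,0,0,0.042],[0,0,0,0,0,0,0.042],[0,0,0,0,0,0,0.042],[0,0,0,0,0,0,0.042],[0,0,0,0,0,0,0.042]]'; python3 s.py
```

```text
time_s: 11.8
tcp_pos: [0.4721, -0.0174, 0.075]
orientation: [[-0.935, 0.354, -0.001], [0.354, 0.935, 0.0], [0.001, -0.0, -1.0]]
ft_force: [0.1, 0.8, -1.8]
grip_width: 0.0457
grasp_force: 61.6
time_s: 12.5
tcp_pos: [0.4725, -0.0173, 0.0756]
orientation: [[-0.935, 0.354, 0.0], [0.354, 0.935, -0.0], [-0.0, -0.0, -1.0]]
ft_force: [0.0, -0.3, -2.7]
grip_width: 0.0464
grasp_force: 61.6
12.5 [ 0.4725 -0.0173  0.0756] [[-0.935, 0.354, 0.0], [0.354, 0.935, -0.0], [-0.0, -0.0, -1.0]] [ -2.1  -6.3 -14.1  82.2  -0.   18.6] [ 0.02 -0.35 -2.66] 0.04636566259842199 61.62586577185721
```

The readings are noisy (1.8 and 2.7 N), so I take a few more.

```bash
for i in 1 2 3 4 5 6 7 8; do python3 -m handwheel '[[0,0,0,0,0,0,0.042]]' | grep ft_force; done; python3 -c "
from h import *
f=[]
for i in range(6):
    env.capture('side'); f.append(env.observe()['ft_force'][2])
print(np.round(f,2))"
```

```text
ft_force: [-0.9, 0.2, -1.3]
ft_force: [-0.4, -0.2, -1.8]
ft_force: [0.6, -0.6, -2.2]
ft_force: [0.3, -0.6, -1.1]
ft_force: [1.1, -0.5, -1.9]
ft_force: [0.5, -0.1, -1.6]
ft_force: [-0.4, -1.0, -1.1]
ft_force: [1.0, -0.1, -1.4]
[-1.21 -0.85 -1.24 -1.69 -0.96 -0.68]
```

The right jar averages about 1.4 N, so it is light and the left one is heavy. Set the right one back.

```bash
python3 -m handwheel '[[0,0,0.01,0,0,0,0.042],[0,0,0.02,0,0,0,0.042],[0,0,0.03,0,0,0,0.042],[0,0,0.038,0,0,0,0.042],[0,0,0.044,0,0,0,0.042],[0,0,0.048,0,0,0,0.042],[0,0,0.050,0,0,0,0.042],[0,0,0.052,0,0,0,0.042],[0,0,0.053,0,0,0,0.042],[0,0,0.054,0,0,0,0.042],[0,0,0.0545,0,0,0,0.042],[0,0,0.0545,0,0,0,0.042]]'; python3 s.py
```

```text
time_s: 14.8
tcp_pos: [0.4727, -0.0174, 0.0215]
orientation: [[-0.935, 0.354, 0.001], [0.354, 0.935, -0.0], [-0.001, 0.0, -1.0]]
ft_force: [-1.1, -0.6, 1.7]
grip_width: 0.0463
grasp_force: 61.9
14.8 [ 0.4727 -0.0174  0.0215] [[-0.935, 0.354, 0.001], [0.354, 0.935, -0.0], [-0.001, 0.0, -1.0]] [ -2.1  -5.4 -19.3  76.1  -0.   18.6] [-1.11 -0.63  1.65] 0.04626264313239238 61.88992845680332
```

```bash
python3 -m handwheel '[[0,0,0.0005,0,0,0,0.048],[0,0,0.0005,0,0,0,0.052],[0,0,0.0005,0,0,0,0.06],[0,0,0.0005,0,0,0,0.07],[0,0,0.0005,0,0,0,0.085],[0,0,0.0005,0,0,0,0.085],[0,0,-0.01,0,0,0,0.085],[0,0,-0.04,0,0,0,0.085],[0,0,-0.07,0,0,0,0.085],[0,0,-0.1,0,0,0,0.085],[0,0,-0.125,0,0,0,0.085],[0,0,-0.14,0,0,0,0.085]]'; python3 s.py .587 .2275 .163
python3 - <<'E'
from h import *
c=env.capture("wrist"); P=cloud(c)
p=P[(np.hypot(P[...,0]-.473,P[...,1]+.0165)<.05)&(P[...,2]>.062)&(P[...,2]<.082)&(c["range_z"]>0)]
print(len(p),p[:,2].max(),cv2.minEnclosingCircle(p[:,:2].astype(np.float32)))
E
```

```text
time_s: 16.0
tcp_pos: [0.473, -0.0174, 0.1642]
orientation: [[-0.935, 0.354, 0.003], [0.354, 0.935, -0.0], [-0.003, 0.001, -1.0]]
ft_force: [-0.3, -0.1, -0.4]
grip_width: 0.0847
grasp_force: 0.0
16.0 [ 0.473  -0.0174  0.1642] [[-0.935, 0.354, 0.003], [0.354, 0.935, -0.0], [-0.003, 0.001, -1.0]] [-2.1 -6.2 -4.2 91.8 -0.  18.6] [-0.29 -0.12 -0.37] 0.08470933202630679 0.0
tool shift [-0.0199  0.2694  0.0015]
3486 0.07391339026158095 ((0.47380581498146057, -0.016968756914138794), 0.025177013128995895)
```

```bash
python3 -m handwheel '[[-0.003,0.03,0,0,0,0,0.085],[-0.006,0.07,0,0,0,0,0.085],[-0.009,0.11,0,0,0,0,0.085],[-0.012,0.15,0,0,0,0,0.085],[-0.015,0.19,0,0,0,0,0.085],[-0.018,0.23,0,0,0,0,0.085],[-0.02,0.26,0,0,0,0,0.085],[-0.02,0.27,0,0,0,0,0.085],[-0.02,0.27,0,0,0,0,0.085],[-0.02,0.27,0,0,0,0,0.085]]'; python3 s.py .587 .228 .02
```

```text
time_s: 17.05
tcp_pos: [0.5864, 0.2274, 0.1611]
orientation: [[-0.935, 0.354, -0.0], [0.354, 0.935, -0.0], [0.0, -0.001, -1.0]]
ft_force: [-0.6, -0.1, 0.2]
grip_width: 0.0851
grasp_force: 0.0
17.05 [0.5864 0.2274 0.1611] [[-0.935, 0.354, -0.0], [0.354, 0.935, -0.0], [0.0, -0.001, -1.0]] [21.2 15.6 18.7 93.1 -0.  41.9] [-0.55 -0.12  0.17] 0.08506005850535846 0.0
tool shift [-0.0004  0.0009  0.1411]
```

```bash
python3 -m handwheel '[[0,0,0.03,0,0,0,0.085],[0,0,0.06,0,0,0,0.085],[0,0,0.085,0,0,0,0.085],[0,0,0.105,0,0,0,0.085],[0,0,0.12,0,0,0,0.085],[0,0,0.132,0,0,0,0.085],[0,0,0.140,0,0,0,0.085],[0,0,0.140,0,0,0,0.085],[0,0,0.140,0,0,0,0.075],[0,0,0.140,0,0,0,0.065],[0,0,0.140,0,0,0,0.058],[0,0,0.140,0,0,0,0.054]]' && python3 -m handwheel '[[0,0,0,0,0,0,0.05],[0,0,0,0,0,0,0.046],[0,0,0,0,0,0,0.042],[0,0,0,0,0,0,0.042],[0,0,0,0,0,0,0.042],[0,0,0,0,0,0,0.042]]'; python3 s.py
```

```text
time_s: 18.25
tcp_pos: [0.587, 0.2282, 0.0215]
orientation: [[-0.935, 0.354, 0.001], [0.354, 0.935, 0.0], [-0.001, 0.0, -1.0]]
ft_force: [-0.5, -0.3, 0.1]
grip_width: 0.0538
grasp_force: 0.0
time_s: 18.85
tcp_pos: [0.587, 0.2284, 0.0219]
orientation: [[-0.935, 0.354, 0.001], [0.354, 0.935, 0.001], [-0.001, 0.001, -1.0]]
ft_force: [-1.4, 0.8, 5.1]
grip_width: 0.046
grasp_force: 60.7
18.85 [0.587  0.2284 0.0219] [[-0.935, 0.354, 0.001], [0.354, 0.935, 0.001], [-0.001, 0.001, -1.0]] [21.3 15.8  3.6 77.7  0.  42. ] [-1.39  0.79  5.13] 0.04604804845710663 60.67957754654344
```

```bash
python3 -m handwheel '[[0,0,-0.005,0,0,0,0.042],[0,0,-0.015,0,0,0,0.042],[0,0,-0.03,0,0,0,0.042],[0,0,-0.05,0,0,0,0.042],[0,0,-0.07,0,0,0,0.042],[0,0,-0.09,0,0,0,0.042],[0,0,-0.11,0,0,0,0.042],[0,0,-0.13,0,0,0,0.042],[0,0,-0.14,0,0,0,0.042],[0,0,-0.145,0,0,0,0.042],[0,0,-0.145,0,0,0,0.042],[0,0,-0.145,0,0,0,0.042]]'; python3 s.py .522 -.306 .165;for i in 1 2 3 4; do python3 -m handwheel '[[0,0,0,0,0,0,0.042]]' | grep ft_force; done
```

```text
time_s: 20.05
tcp_pos: [0.5865, 0.228, 0.1652]
orientation: [[-0.935, 0.354, -0.001], [0.354, 0.935, -0.0], [0.001, -0.001, -1.0]]
ft_force: [0.4, -0.2, -4.6]
grip_width: 0.0462
grasp_force: 62.1
20.05 [0.5865 0.228  0.1652] [[-0.935, 0.354, -0.001], [0.354, 0.935, -0.0], [0.001, -0.001, -1.0]] [21.2 15.8 19.4 93.7 -0.  42. ] [ 0.44 -0.2  -4.56] 0.04620045239878734 62.12394085654523
tool shift [-1.287e-01 -5.222e-01  5.000e-04]
ft_force: [0.5, 0.2, -4.1]
ft_force: [-0.0, -0.1, -4.5]
ft_force: [-0.6, -0.2, -4.1]
ft_force: [-0.6, -0.2, -4.1]
```

```bash
python3 -m handwheel '[[-0.002,-0.008,0,0,0,0,0.042],[-0.006,-0.022,0,0,0,0,0.042],[-0.011,-0.042,0,0,0,0,0.042],[-0.016,-0.066,0,0,0,0,0.042],[-0.022,-0.09,0,0,0,0,0.042],[-0.028,-0.115,0,0,0,0,0.042],[-0.034,-0.14,0,0,0,0,0.042],[-0.04,-0.165,0,0,0,0,0.042],[-0.047,-0.19,0,0,0,0,0.042],[-0.053,-0.215,0,0,0,0,0.042],[-0.059,-0.24,0,0,0,0,0.042],[-0.065,-0.265,0,0,0,0,0.042]]' && python3 -m handwheel '[[-0.006,-0.025,0,0,0,0,0.042],[-0.012,-0.05,0,0,0,0,0.042],[-0.018,-0.075,0,0,0,0,0.042],[-0.024,-0.1,0,0,0,0,0.042],[-0.03,-0.125,0,0,0,0,0.042],[-0.036,-0.15,0,0,0,0,0.042],[-0.042,-0.175,0,0,0,0,0.042],[-0.048,-0.2,0,0,0,0,0.042],[-0.054,-0.22,0,0,0,0,0.042],[-0.059,-0.24,0,0,0,0,0.042],[-0.062,-0.252,0,0,0,0,0.042],[-0.064,-0.257,0,0,0,0,0.042]]' && python3 -m handwheel '[[0,0,0,0,0,0,0.042],[0,0,0,0,0,0,0.042],[0,0,0,0,0,0,0.042],[0,0,0,0,0,0,0.042],[0,0,0,0,0,0,0.042],[0,0,0,0,0,0,0.042]]'; python3 s.py .522 -.306 .165
python3 - <<'E'
from h import *
c=env.capture("side"); cv2.imwrite("pics/s3.png",c["pixels"][...,::-1])
for q in ["wooden_tray","jar_left"]:
    for d in env.landmark_of(q,"side"): print(q,d["confidence"],w(c,d["centre"]).round(3))
E
```

```text
time_s: 21.65
tcp_pos: [0.5529, -0.0448, 0.1663]
orientation: [[-0.935, 0.355, 0.0], [0.355, 0.935, -0.0], [-0.0, -0.0, -1.0]]
ft_force: [-0.1, -0.3, -5.1]
grip_width: 0.046
grasp_force: 62.2
time_s: 22.85
tcp_pos: [0.5217, -0.3072, 0.1661]
orientation: [[-0.935, 0.356, -0.0], [0.356, 0.935, -0.0], [0.0, -0.0, -1.0]]
ft_force: [0.5, 0.1, -4.2]
grip_width: 0.0465
grasp_force: 62.4
time_s: 23.45
tcp_pos: [0.5227, -0.3055, 0.1662]
orientation: [[-0.935, 0.354, 0.0], [0.354, 0.935, -0.0], [-0.0, -0.0, -1.0]]
ft_force: [0.3, -0.1, -4.4]
grip_width: 0.0465
grasp_force: 62.4
23.45 [ 0.5227 -0.3055  0.1662] [[-0.935, 0.354, 0.0], [0.354, 0.935, -0.0], [-0.0, -0.0, -1.0]] [-30.3  12.3  15.2  93.   -0.   -9.6] [ 0.33 -0.05 -4.44] 0.04654865031952126 62.36101529211737
tool shift [ 0.0005 -0.0007  0.0012]
wooden_tray 0.64 [ 0.522 -0.306  0.   ]
jar_left 0.73 [ 0.521 -0.304  0.151]
```

View pics/s3.png

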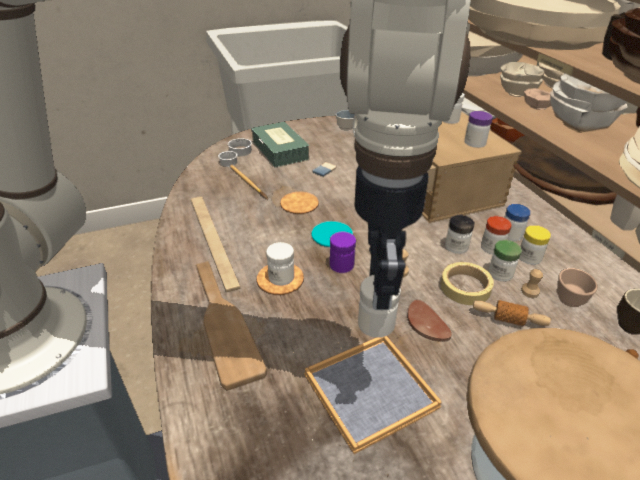

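The picture shows the left jar upright in the fingers at (378,308), 15 cm up over the tray, which sits at (372,390). The right jar stands on its coaster at (280,265), the left coaster (299,202) is empty, and the other things have not moved.

```bash
python3 -c "
from bench import env
print(env.sign_off())"
```

```text
the job is handed in; nothing more can be done
None
```

The left jar is the heavier one (about 4 N against about 1.4 N for the right); I handed the job in with it held upright 15 cm over the middle of the tray, the right jar let go on its own coaster, though sign-off returned no verdict.

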